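# Find the cart wheel that binds

### The job

The microwave cart's three wheels lie on the posts of the wooden rack. With a light grip (20 N or less), turn each one by hand on its post, between a sixth and half a turn, and feel how hard it drags; then lift the one that binds off its post, lower it into the open white container and let go of it there so that it lies flat. Leave the two free-running wheels seated on their posts, and do not lean on the rack or push the container or the things around it about.

Things in the scene. Friction and masses are not known exactly. Their poses are not given: they have to be found in the camera images.
- rack: fixed pale wooden board 80 (x) x 300 (y) x 18 mm with three 11 mm square steel posts in a row along its y axis at y = -100, 0, +100 mm, ending 57 mm above the cart top. On each lies a cart wheel, axis vertical: dark rubber tyre 64 mm across, 24 mm thick, grey hub, 0.15 kg. Origin: centre of the board's underside
- post_left (a point): the post at the rack's y = +100 mm; the point is on its axis, 30 mm above the cart top, where its wheel's underside rests. The wheel's steel bush (26 mm high, 12.6 mm square bore) sits loosely on the post and cannot turn on it; around it the tyre (1 to 25 mm above this point) turns either way. Lifting the wheel straight up by 30 mm clears the post
- post_mid (a point): the middle post, same kind of point with its own wheel, like post_left. Drag: the tyre of the wheel that binds takes about 0.3 N m to turn (about half of it stays on a tool that stops without letting go; a grip under 10 N across the tyre slips); the other two take 0.01 N m or less and do not coast on. Which post has the binding wheel changes; all look the same
- post_right (a point): the post at the rack's y = -100 mm, same kind of point with its own wheel, like post_left. On top of each hub, 20 mm from the wheel's axis, a 7 mm grey pip stands up beside a spoke and goes round with the tyre, showing how far it has turned
- container: open white plastic food container, 190 (x) x 150 (y) x 50 mm high outside, walls and floor 3 mm thick, empty, loose, 0.35 kg. Origin: centre of its underside
- butter_dish: bystander: white ceramic butter dish with a domed lid, 100 (x) x 170 (y) x 72 mm high. Origin: centre of its underside
- green_bowl: bystander: green glass bowl, 124 mm across, 55 mm high. Origin: centre of its underside
- spoon: bystander: stainless spoon 170 mm long, lying on the cart. Origin: under its middle, x along it

How it is judged:
By the outcome, as a careful person would: the job done as asked, in the order asked, and still so for the second after the job is handed in, with the robot touching nothing.
It also fails if it takes over 72 s, if anything falls off the work surface, if the arm or the gripper's body presses on something with over 40 N, if the wrist force passes 120 N, or if a joint passes its speed limit or range.

### The arm

A 7-joint arm with a two-finger parallel gripper is mounted at the origin on the work surface. World frame = base frame: x ahead of the robot, y to its left, z up, the work surface at z = 0. Lengths are in m, angles in degrees, forces in N, time in s.
With the tool pointing down it reaches from about 0.425 to 0.875 m from the base axis. Payload 4.7 kg.
Tool frame: the origin (TCP) lies between the finger pads; the fingertips stand 8 mm ahead of it and the grasp point (between the pads) lies 11 mm behind it (env.tip_extent is the distance from the TCP to the fingertips, in m); z points along the fingers, y is the line along which they close (so a half turn about z gives the same grasp; the last joint's range is limited). The gripper opens to 87 mm and grips with 3 to 60 N. Pads are 19 mm wide; open, the fingers measure 117 mm over their backs; the gripper's body (75 mm by 190 mm) begins 51 mm behind the grasp point.
Start: joints at [-74.593, 18.392, -4.016, 83.108, 1.295, 78.541, -3.26], TCP at [0.164, 0.629, 0.231] pointing down, gripper open.
Joint ranges: [-163.93, 163.93], [-17.29, 119.83], [-79.2, 71.16], [3.27, 140.29], [-89.18, 269.18], [5.43, 117.66], [-154.24, 154.24]. Speed limits (degrees/s): [147.25, 147.25, 180, 180, 180, 180, 180].

### API

Orientations are given as [roll, pitch, yaw] about the fixed x, y, z axes, in that order (R = Rz(yaw) Ry(pitch) Rx(roll)).
In Python, from cell import sensors, vision, workorder, env gives the robot as it stands.
- The arm moves only by the tool drive_tool, never from a script. Its argument "moves" is a list of rows, each an object of numbers: "x", "y", "z": the shift along the tool's x, y, z in mm; "rx", "ry", "rz": the turn, a rotation vector about the tool's x, y, z in rad; "fingers": the closure, from -1 (fully open) to 1 (shut). In form: [{"x": .., "y": .., "z": .., "rx": .., "ry": .., "rz": .., "fingers": ..}, ...]. A call has 1 to 20 rows; each row is the pose to reach, as a shift and turn from the pose commanded when the call began, along the tool's axes at that moment; what a row does not reach only later rows make up. A row lasts 1/8 s, in which the tool goes at most 62.5 mm and 10.7 degrees, less where a joint would pass 70% of its speed; a pose out of reach is approached as far as the arm can. A call with a gripper value outside its range is refused whole. The fingers move at their own pace and stop on an object; "force" is the grip in N (left out, the last holds). Time passes only in rows, so rows that repeat a pose let the fingers close. It gives the time, the measured TCP pose, the force, the opening and the grip force at its end, in the units of the state.
- sensors.get_obs(): the state, without advancing time (a new reading comes with each control period).
- vision.read_camera(name): name is "side" or "top"; returns a dict with "image" (384x512x3 uint8, red, green, blue), "fx", "fy", "cx", "cy" (pixels), "k1" (the pictures are not rectified: a ray, as slopes to the right and down, at radius r is drawn at 1 + k1 r^2 times it, then the intrinsics apply), "R" (3x3) and "t" (3): a world point X has camera coordinates R X + t. Camera axes: x right, y down, z forward; pixel columns grow to the right and rows downward; lengths in m; the calibration is good to about 2 mm. A picture is of the moment at which its call begins. There is no depth.
- workorder.sign_off(): hands the job in; it is judged then, once.
The state is a dict: "time_s": time; "qpos": joint angles; "joint_velocities": joint speeds; "effort": joint torques, N m; "tool_pos": TCP position; "tool_rot": TCP orientation; "force": force on the tool from outside, world axes, zero at the start; "wrist_torque": the same for the moment, N m; "grip_width": finger opening in m; "grasp_force": force on a finger pad.
Only numpy, scipy, OpenCV 4.12 (cv2) and the standard library are available. Lean on these libraries where they do the work, as an engineer would, in place of code of your own. Each camera call takes 0.05 s, during which the arm holds its last target. There are 200 camera calls.

## Working session

There is one attempt and no reset: what is moved stays moved. The work goes in short steps, Python scripts to look and compute and a tool call to move; the robot and the scene stay as the last step left them, time stands still between calls to the robot, and variables do not carry over. Pictures are saved under pics/ and viewed, at most 10 in all, crops included, and the job is handed in when it is done.

Besides the shell and the picture viewer there is one more tool, called after "Call:" as name([rows], argument=value, ...), one row to a line, values as JSON. drive_tool: Moves the arm, as the interface text tells. Its arguments: {"type":"object","properties":{"moves":{"type":"array"},"force":{"type":"number"}},"required":["moves"]}

```bash
mkdir -p pics
cat > h.py <<'E'
import numpy as np, cv2
from cell import sensors, vision, workorder, env
def ray(c,u,v):
    x=(u-c["cx"])/c["fx"]; y=(v-c["cy"])/c["fy"]
    p=np.array([x,y]); q=p.copy()
    for _ in range(30): q=p/(1+c["k1"]*(q@q))
    R=np.array(c["R"]);t=np.array(c["t"]).ravel()
    return -R.T@t, R.T@np.array([q[0],q[1],1.])
def atz(c,u,v,z):
    o,d=ray(c,u,v); return o+d*(z-o[2])/d[2]
def proj(c,X):
    p=np.array(c["R"])@np.array(X)+np.array(c["t"]).ravel()
    q=p[:2]/p[2]; q=q*(1+c["k1"]*(q@q)); return np.array([q[0]*c["fx"]+c["cx"],q[1]*c["fy"]+c["cy"]])
def tri(c1,a,c2,b):
    o1,d1=ray(c1,*a);o2,d2=ray(c2,*b)
    s=np.linalg.lstsq(np.c_[d1,-d2],o2-o1,rcond=None)[0]
    p,q=o1+s[0]*d1,o2+s[1]*d2; return (p+q)/2,np.linalg.norm(p-q)
def save(im,n,x0=0,y0=0,x1=512,y1=384,k=1.5):
    cv2.imwrite(n,cv2.resize(im[y0:y1,x0:x1,::-1],None,fx=k,fy=k,interpolation=cv2.INTER_CUBIC))
E
python3 - <<'E'
from h import *
import pickle
d={n:vision.read_camera(n) for n in("top","side")}
pickle.dump(d,open("c0.pkl","wb"))
a=cv2.resize(d["top"]["image"],None,fx=1.5,fy=1.5)
for n in d:
    save(d[n]["image"],f"pics/{n}0.png"); c=d[n]; print(n,c["fx"],c["k1"],-np.array(c["R"]).T@np.array(c["t"]).ravel())
print(sensors.get_obs(),env.tip_extent)
E
```

```text
top 403.62542372273964 -0.09749737852131837 [0.56059544 0.03072467 1.00983319]
side 368.9299677068247 -0.054458395682388396 [ 0.42982975 -0.4873332   0.47588353]
{'time_s': 0.1, 'qpos': array([-74.59332423,  18.43574768,  -4.01471104,  83.16623084,
         1.29492003,  78.54126315,  -3.26097238]), 'joint_velocities': array([ 0.01958131, -0.13054615,  0.03539525, -0.14033368,  0.01415276,
        0.0446774 , -0.04265966]), 'effort': array([-4.61780553e-05, -4.92569411e+01, -4.05704845e-01, -3.13398778e+01,
       -6.41728216e-02,  3.94689047e-02,  8.47664910e-05]), 'tool_pos': array([0.16376842, 0.62854438, 0.22957489]), 'tool_rot': array([-1.79901980e+02,  5.56627231e-03,  1.65401119e+02]), 'force': array([-0.27363557, -0.03867736,  0.10926817]), 'wrist_torque': array([-0.0118113 ,  0.00057944,  0.0153281 ]), 'grasp_force': 0.0, 'grip_width': 0.08728731428224502} 0.008
```

View pics/top0.png

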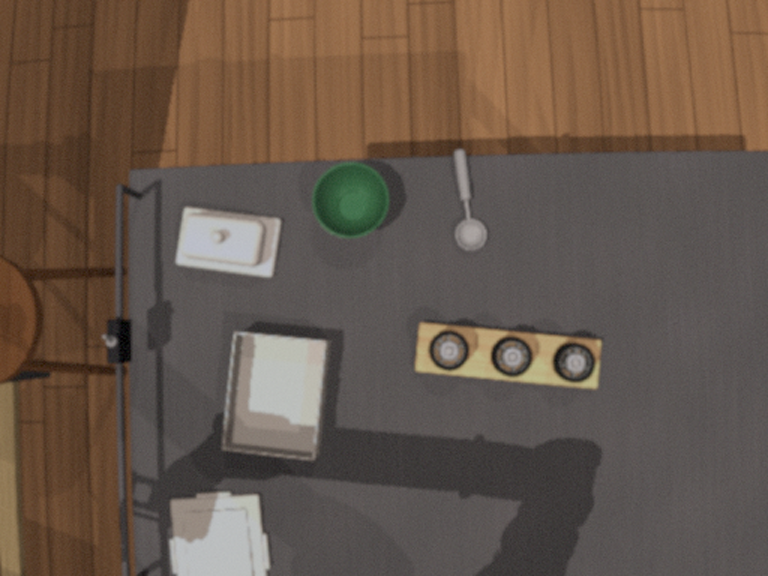

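View pics/side0.png

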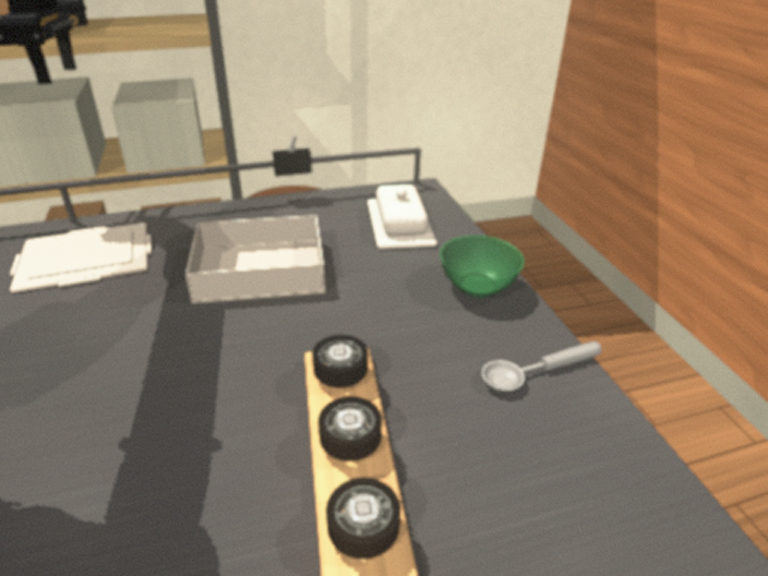

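The top view, at 1.5x, has wheels at about (449,350), (512,356) and (575,362), and the container at about (276,396). In the side view the wheels are at (340,355), (350,425) and (363,512). Next I'll take enlarged crops.

Run:
```python
from h import *
import pickle
d=pickle.load(open("c0.pkl","rb"))
save(d["top"]["image"],"pics/topc.png",270,205,410,265,5.7)
save(d["side"]["image"],"pics/sidec.png",195,215,295,380,3.6)
```

```text
(no output)
```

View pics/topc.png

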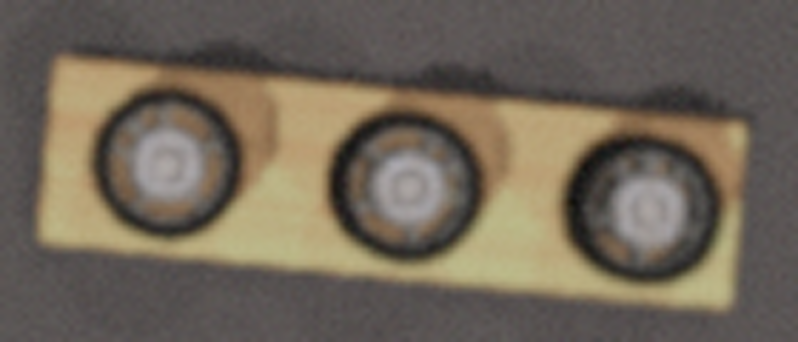

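View pics/sidec.png

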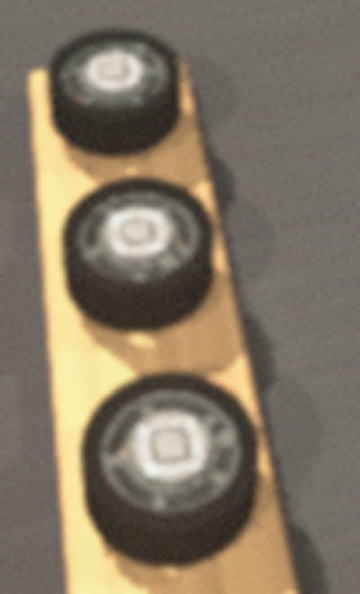

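Crops: post tops are at (169,166), (408,187) and (650,208) in the top crop, and at (113,70), (138,231) and (170,443) in the side crop.

Run:
```python
from h import *
import pickle
d=pickle.load(open("c0.pkl","rb")); T,S=d["top"],d["side"]
f=lambda p,k,x0=0,y0=0:((p[0]+.5)/k-.5+x0,(p[1]+.5)/k-.5+y0)
print("post tops")
for a,b in zip([(169,166),(408,187),(650,208)],[(113,70),(138,231),(170,443)]):
    a=f(a,5.7,270,205);b=f(b,3.6,195,215)
    print(tri(T,a,S,b), atz(T,*a,.057),atz(S,*b,.057))
# tyre top centres at top rim: tyre extents in top crop
for p in [(167,163),(405,186),(643,208)]: print("tyre",atz(T,*f(p,5.7,270,205),.050))
print("board corners")
for p in [(55,55),(748,122),(733,310),(40,242)]: print(atz(T,*f(p,5.7,270,205),.018))
print("container rim top")
cs=[atz(T,*f(p,1.5),.05) for p in [(234,332),(328,338),(316,460),(223,454)]]
print(np.array(cs),np.mean(cs,0))
for a,b in [((328,338),(321,218)),((316,460),(192,223)),((234,332),(322,217))]:print(tri(T,f(a,1.5),S,f(b,1.5)))
for n,p in dict(bowl=(351,200),dishL=(177,265),dishR=(273,276),spoon=(471,234)).items(): print(n,atz(T,*f(p,1.5),.0))
```

```text
post tops
(array([ 0.5220801 , -0.02545706,  0.05676605]), np.float64(0.00042185786367262147)) [ 0.52188366 -0.02539732  0.057     ] [ 0.52223295 -0.02576735  0.057     ]
(array([ 0.51048761, -0.12388596,  0.05570276]), np.float64(0.00018845774628856702)) [ 0.51046414 -0.12365414  0.057     ] [ 0.51032971 -0.12503093  0.057     ]
(array([ 0.49842114, -0.22352947,  0.05722735]), np.float64(0.000742861164601807)) [ 0.49876633 -0.22368187  0.057     ] [ 0.49809802 -0.22329541  0.057     ]
tyre [ 0.52286567 -0.02501672  0.05      ]
tyre [ 0.51054661 -0.12355416  0.05      ]
tyre [ 0.49840527 -0.22261293  0.05      ]
board corners
[0.56927501 0.01986578 0.018     ]
[ 0.53181948 -0.27814822  0.018     ]
[ 0.45131044 -0.26863748  0.018     ]
[0.48921291 0.02857169 0.018     ]
container rim top
[[0.56005948 0.31769293 0.05      ]
 [0.54682324 0.16563647 0.05      ]
 [0.35384069 0.18958205 0.05      ]
 [0.36481791 0.3399608  0.05      ]] [0.45638533 0.25321806 0.05      ]
(array([0.54415757, 0.15515396, 0.13000261]), np.float64(0.00777150925595823))
(array([0.37488985, 0.17527138, 0.13537201]), np.float64(0.005202683985701652))
(array([0.56490597, 0.31793057, 0.04553645]), np.float64(0.009922771051605885))
bowl [0.77812217 0.12881742 0.        ]
dishL [0.67713778 0.43148191 0.        ]
dishR [0.65296466 0.26405665 0.        ]
spoon [ 0.71376692 -0.0716465   0.        ]
```

```bash
cat >> h.py <<'E'
from scipy.spatial.transform import Rotation as Ro
W=dict(L=(.5222,-.0254),M=(.5104,-.1241),R=(.4986,-.2235),C=(.456,.253))
def mv(*tg):
    "tg: (x,y,z,yaw) -> tool-frame shift mm and rotvec rad from the present measured pose"
    s=sensors.get_obs(); R0=Ro.from_euler("xyz",s["tool_rot"],degrees=True)
    print("t",s["time_s"],"pos",s["tool_pos"].round(4),"rot",s["tool_rot"].round(2),"q",s["qpos"].round(0),"F",s["force"].round(2),"M",s["wrist_torque"].round(3),"w",round(s["grip_width"],4),"g",round(s["grasp_force"],1))
    for x,y,z,w in tg:
        R1=Ro.from_euler("xyz",[180,0,w],degrees=True)
        print((R0.inv().apply(np.array([x,y,z])-s["tool_pos"])*1000).round(1),(R0.inv()*R1).as_rotvec().round(4))
E
python3 - <<'E'
from h import *
mv((.5,.35,.22,120),(*W["L"],.14,38),(*W["L"],.042,38))
E
```

```text
t 0.1 pos [0.1638 0.6285 0.2296] rot [-1.799e+02  1.000e-02  1.654e+02] q [-75.  18.  -4.  83.   1.  79.  -3.] F [-0.27 -0.04  0.11] M [-0.012  0.001  0.015] w 0.0873 g 0.0
[-395.6 -184.8    9.9] [-0.0016  0.0008  0.7924]
[-511.7 -542.3   90.6] [-8.0000e-04  2.0000e-03  2.2236e+00]
[-511.7 -542.2  188.6] [-8.0000e-04  2.0000e-03  2.2236e+00]
```

Call:
drive_tool([
  {"x":-395,"y":-185,"z":10,"rz":0.79},
  {"x":-395,"y":-185,"z":10,"rz":0.79},
  {"x":-395,"y":-185,"z":10,"rz":0.79},
  {"x":-395,"y":-185,"z":10,"rz":0.79},
  {"x":-395,"y":-185,"z":10,"rz":0.79},
  {"x":-395,"y":-185,"z":10,"rz":0.79},
  {"x":-395,"y":-185,"z":10,"rz":0.79},
  {"x":-395,"y":-185,"z":10,"rz":0.79},
  {"x":-512,"y":-542,"z":90,"rz":2.22},
  {"x":-512,"y":-542,"z":90,"rz":2.22},
  {"x":-512,"y":-542,"z":90,"rz":2.22},
  {"x":-512,"y":-542,"z":90,"rz":2.22},
  {"x":-512,"y":-542,"z":90,"rz":2.22},
  {"x":-512,"y":-542,"z":90,"rz":2.22},
  {"x":-512,"y":-542,"z":90,"rz":2.22},
  {"x":-512,"y":-542,"z":90,"rz":2.22},
  {"x":-512,"y":-542,"z":90,"rz":2.22},
  {"x":-512,"y":-542,"z":90,"rz":2.22},
  {"x":-512,"y":-542,"z":90,"rz":2.22},
  {"x":-512,"y":-542,"z":90,"rz":2.22},
])

```text
invalid input at $.moves[0]: expected keys x, y, z, rx, ry, rz, fingers
```

Run:
```python
from h import *
mv((*W["L"],.14,38),(*W["L"],.042,38))
```

```text
t 0.1 pos [0.1638 0.6285 0.2296] rot [-1.799e+02  1.000e-02  1.654e+02] q [-75.  18.  -4.  83.   1.  79.  -3.] F [-0.27 -0.04  0.11] M [-0.012  0.001  0.015] w 0.0873 g 0.0
[-511.7 -542.3   90.6] [-8.0000e-04  2.0000e-03  2.2236e+00]
[-511.7 -542.2  188.6] [-8.0000e-04  2.0000e-03  2.2236e+00]
```

All keys are required.

Call:
drive_tool([
  {"x":-395,"y":-185,"z":10,"rx":0,"ry":0,"rz":0.79,"fingers":-1},
  {"x":-395,"y":-185,"z":10,"rx":0,"ry":0,"rz":0.79,"fingers":-1},
  {"x":-395,"y":-185,"z":10,"rx":0,"ry":0,"rz":0.79,"fingers":-1},
  {"x":-395,"y":-185,"z":10,"rx":0,"ry":0,"rz":0.79,"fingers":-1},
  {"x":-395,"y":-185,"z":10,"rx":0,"ry":0,"rz":0.79,"fingers":-1},
  {"x":-395,"y":-185,"z":10,"rx":0,"ry":0,"rz":0.79,"fingers":-1},
  {"x":-395,"y":-185,"z":10,"rx":0,"ry":0,"rz":0.79,"fingers":-1},
  {"x":-395,"y":-185,"z":10,"rx":0,"ry":0,"rz":0.79,"fingers":-1},
  {"x":-512,"y":-542,"z":90,"rx":0,"ry":0,"rz":2.22,"fingers":-1},
  {"x":-512,"y":-542,"z":90,"rx":0,"ry":0,"rz":2.22,"fingers":-1},
  {"x":-512,"y":-542,"z":90,"rx":0,"ry":0,"rz":2.22,"fingers":-1},
  {"x":-512,"y":-542,"z":90,"rx":0,"ry":0,"rz":2.22,"fingers":-1},
  {"x":-512,"y":-542,"z":90,"rx":0,"ry":0,"rz":2.22,"fingers":-1},
  {"x":-512,"y":-542,"z":90,"rx":0,"ry":0,"rz":2.22,"fingers":-1},
  {"x":-512,"y":-542,"z":90,"rx":0,"ry":0,"rz":2.22,"fingers":-1},
  {"x":-512,"y":-542,"z":90,"rx":0,"ry":0,"rz":2.22,"fingers":-1},
  {"x":-512,"y":-542,"z":90,"rx":0,"ry":0,"rz":2.22,"fingers":-1},
  {"x":-512,"y":-542,"z":90,"rx":0,"ry":0,"rz":2.22,"fingers":-1},
])

```text
time_s: 2.35
tool_pos: [0.5226, -0.0236, 0.1404]
tool_rot: [-180.0, -0.0, 38.4]
force: [0.1, 0.5, -0.2]
grip_width: 0.0869
grasp_force: 0.0
```

Run:
```python
from h import *
mv((*W["L"],.14,38),(*W["L"],.042,38))
```

```text
t 2.35 pos [ 0.5226 -0.0236  0.1404] rot [-179.98   -0.     38.4 ] q [-34.   7.  36. 109.  -5.  65. -48.] F [ 0.11  0.51 -0.18] M [-0.102  0.07   0.029] w 0.0869 g 0.0
[-1.4  1.1  0.4] [-0.0004 -0.      0.0069]
[-1.4  1.2 98.4] [-0.0004 -0.      0.0069]
```

Call:
drive_tool([
  {"x":-1,"y":1,"z":10,"rx":0,"ry":0,"rz":0,"fingers":-1},
  {"x":-1,"y":1,"z":40,"rx":0,"ry":0,"rz":0,"fingers":-1},
  {"x":-1,"y":1,"z":65,"rx":0,"ry":0,"rz":0,"fingers":-1},
  {"x":-1,"y":1,"z":85,"rx":0,"ry":0,"rz":0,"fingers":-1},
  {"x":-1,"y":1,"z":98,"rx":0,"ry":0,"rz":0,"fingers":-1},
  {"x":-1,"y":1,"z":98,"rx":0,"ry":0,"rz":0,"fingers":-1},
  {"x":-1,"y":1,"z":98,"rx":0,"ry":0,"rz":0,"fingers":-1},
], force=16)

```text
time_s: 3.22
tool_pos: [0.5232, -0.0259, 0.0432]
tool_rot: [180.0, -0.1, 38.2]
force: [0.6, -0.9, 1.3]
grip_width: 0.0871
grasp_force: 0.0
```

Run:
```python
from h import *
mv((*W["L"],.042,38),(*W["L"],.042,128))
c=vision.read_camera("top"); save(c["image"],"pics/t1.png",280,200,400,270,5)
```

```text
t 3.225 pos [ 0.5232 -0.0259  0.0432] rot [ 1.7996e+02 -6.0000e-02  3.8210e+01] q [-31.  15.  35. 114. -11.  54. -43.] F [ 0.63 -0.94  1.27] M [-0.08   0.124  0.013] w 0.0871 g 0.0
[-0.4 -1.   1.2] [ 0.0006 -0.001   0.0037]
[-0.4 -1.   1.2] [ 1.300e-03 -3.000e-04 -1.567e+00]
```

View pics/t1.png

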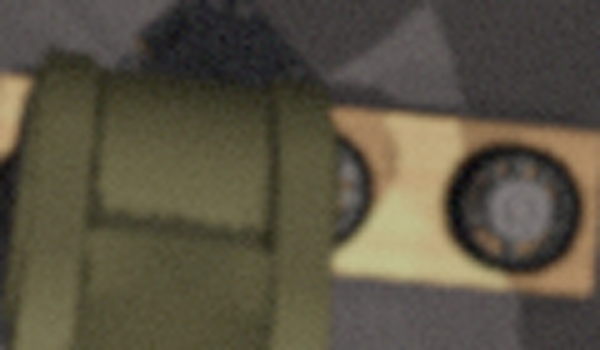

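The gripper covers the left wheel, while the right wheel is visible at (512,208). I'll close with 16 N.

Call:
drive_tool([
  {"x":0,"y":-1,"z":1,"rx":0,"ry":0,"rz":0,"fingers":-1},
  {"x":0,"y":-1,"z":1,"rx":0,"ry":0,"rz":0,"fingers":1},
  {"x":0,"y":-1,"z":1,"rx":0,"ry":0,"rz":0,"fingers":1},
  {"x":0,"y":-1,"z":1,"rx":0,"ry":0,"rz":0,"fingers":1},
  {"x":0,"y":-1,"z":1,"rx":0,"ry":0,"rz":0,"fingers":1},
  {"x":0,"y":-1,"z":1,"rx":0,"ry":0,"rz":0,"fingers":1},
], force=16)

```text
time_s: 4.03
tool_pos: [0.5221, -0.0252, 0.0417]
tool_rot: [180.0, -0.0, 38.2]
force: [-0.1, -0.4, 0.1]
grip_width: 0.0635
grasp_force: 16.1
```

Run:
```python
from h import *
mv((*W["L"],.042,128))
```

```text
t 4.025 pos [ 0.5221 -0.0252  0.0417] rot [ 1.7999e+02 -2.0000e-02  3.8200e+01] q [-32.  15.  35. 114. -11.  54. -43.] F [-0.14 -0.39  0.12] M [-0.254  0.02   0.017] w 0.0635 g 16.1
[-0.   0.2 -0.3] [ 4.0000e-04 -0.0000e+00 -1.5673e+00]
```

Call:
drive_tool([
  {"x":0,"y":0,"z":0,"rx":0,"ry":0,"rz":-0.15,"fingers":1},
  {"x":0,"y":0,"z":0,"rx":0,"ry":0,"rz":-0.3,"fingers":1},
  {"x":0,"y":0,"z":0,"rx":0,"ry":0,"rz":-0.45,"fingers":1},
  {"x":0,"y":0,"z":0,"rx":0,"ry":0,"rz":-0.6,"fingers":1},
  {"x":0,"y":0,"z":0,"rx":0,"ry":0,"rz":-0.75,"fingers":1},
], force=16)

```text
time_s: 4.65
tool_pos: [0.5219, -0.0251, 0.0417]
tool_rot: [-180.0, -0.0, 81.5]
force: [-0.0, -0.0, 1.7]
grip_width: 0.0636
grasp_force: 16.1
```

Run:
```python
from h import *
mv((*W["L"],.042,128))
```

```text
t 4.65 pos [ 0.5219 -0.0251  0.0417] rot [-1.7998e+02 -1.0000e-02  8.1460e+01] q [-26.  14.  29. 114.  -8.  54.  -2.] F [-0.01 -0.05  1.74] M [-0.132  0.15   0.025] w 0.0636 g 16.1
[-0.3  0.4 -0.3] [-2.000e-04 -3.000e-04 -8.124e-01]
```

Call:
drive_tool([
  {"x":0,"y":0,"z":0,"rx":0,"ry":0,"rz":-0.15,"fingers":1},
  {"x":0,"y":0,"z":0,"rx":0,"ry":0,"rz":-0.3,"fingers":1},
  {"x":0,"y":0,"z":0,"rx":0,"ry":0,"rz":-0.45,"fingers":1},
  {"x":0,"y":0,"z":0,"rx":0,"ry":0,"rz":-0.6,"fingers":1},
  {"x":0,"y":0,"z":0,"rx":0,"ry":0,"rz":-0.75,"fingers":1},
  {"x":0,"y":0,"z":0,"rx":0,"ry":0,"rz":-0.82,"fingers":1},
  {"x":0,"y":0,"z":0,"rx":0,"ry":0,"rz":-0.82,"fingers":1},
  {"x":0,"y":0,"z":0,"rx":0,"ry":0,"rz":-0.82,"fingers":1},
], force=16)

```text
time_s: 5.65
tool_pos: [0.5216, -0.0252, 0.0416]
tool_rot: [-180.0, -0.0, 128.1]
force: [-2.0, -1.2, 3.1]
grip_width: 0.0638
grasp_force: 16.1
```

Run:
```python
from h import *
mv((*W["L"],.042,128))
```

```text
t 5.65 pos [ 0.5216 -0.0252  0.0416] rot [-1.7997e+02 -3.0000e-02  1.2809e+02] q [-20.  14.  22. 114.  -6.  54.  43.] F [-1.96 -1.18  3.14] M [-0.094  0.597 -0.013] w 0.0638 g 16.1
[-0.6  0.3 -0.4] [-0.0005 -0.0006  0.0015]
```

The left wheel's Mz is about 0.02 N m, so it runs free. On to the middle one.

Run:
```python
from h import *
mv((*W["M"],.10,128),(*W["M"],.042,128))
```

```text
t 5.65 pos [ 0.5216 -0.0252  0.0416] rot [-1.7997e+02 -3.0000e-02  1.2809e+02] q [-20.  14.  22. 114.  -6.  54.  43.] F [-1.96 -1.18  3.14] M [-0.094  0.597 -0.013] w 0.0638 g 16.1
[-70.9 -69.9 -58.4] [-0.0005 -0.0006  0.0015]
[-71.  -69.8  -0.4] [-0.0005 -0.0006  0.0015]
```

Call:
drive_tool([
  {"x":0,"y":0,"z":0,"rx":0,"ry":0,"rz":0,"fingers":-1},
  {"x":0,"y":0,"z":0,"rx":0,"ry":0,"rz":0,"fingers":-1},
  {"x":0,"y":0,"z":0,"rx":0,"ry":0,"rz":0,"fingers":-1},
  {"x":0,"y":0,"z":0,"rx":0,"ry":0,"rz":0,"fingers":-1},
  {"x":0,"y":0,"z":-30,"rx":0,"ry":0,"rz":0,"fingers":-1},
  {"x":0,"y":0,"z":-65,"rx":0,"ry":0,"rz":0,"fingers":-1},
  {"x":0,"y":0,"z":-65,"rx":0,"ry":0,"rz":0,"fingers":-1},
])

```text
time_s: 6.52
tool_pos: [0.5243, -0.0251, 0.1094]
tool_rot: [179.7, 0.2, 128.2]
force: [-0.4, 0.1, 0.3]
grip_width: 0.0869
grasp_force: 0.0
```

Run:
```python
from h import *
mv((*W["M"],.107,128),(*W["M"],.042,128))
```

```text
t 6.525 pos [ 0.5243 -0.0251  0.1094] rot [1.7970e+02 1.7000e-01 1.2815e+02] q [-21.   9.  23. 110.  -4.  61.  41.] F [-0.41  0.06  0.31] M [-0.078 -0.003 -0.014] w 0.0869 g 0.0
[-69.2 -72.1   2.2] [0.0052 0.003  0.0027]
[-69.  -72.4  67.2] [0.0052 0.003  0.0027]
```

Call:
drive_tool([
  {"x":-40,"y":-40,"z":0,"rx":0,"ry":0,"rz":0,"fingers":-1},
  {"x":-71,"y":-70,"z":0,"rx":0,"ry":0,"rz":0,"fingers":-1},
  {"x":-71,"y":-70,"z":0,"rx":0,"ry":0,"rz":0,"fingers":-1},
  {"x":-71,"y":-70,"z":0,"rx":0,"ry":0,"rz":0,"fingers":-1},
  {"x":-71,"y":-70,"z":30,"rx":0,"ry":0,"rz":0,"fingers":-1},
  {"x":-71,"y":-70,"z":52,"rx":0,"ry":0,"rz":0,"fingers":-1},
  {"x":-71,"y":-70,"z":65,"rx":0,"ry":0,"rz":0,"fingers":-1},
  {"x":-71,"y":-70,"z":65,"rx":0,"ry":0,"rz":0,"fingers":-1},
  {"x":-71,"y":-70,"z":65,"rx":0,"ry":0,"rz":0,"fingers":-1},
  {"x":-71,"y":-70,"z":65,"rx":0,"ry":0,"rz":0,"fingers":-1},
])

```text
time_s: 7.78
tool_pos: [0.5115, -0.1242, 0.0425]
tool_rot: [179.9, 0.1, 128.2]
force: [0.3, 1.0, 0.0]
grip_width: 0.0869
grasp_force: 0.0
```

Run:
```python
from h import *
mv((*W["M"],.042,128))
```

```text
t 7.775 pos [ 0.5115 -0.1242  0.0425] rot [1.7992e+02 6.0000e-02 1.2816e+02] q [-13.  14.  26. 113.  -8.  54.  56.] F [0.3  0.99 0.  ] M [-0.072  0.052 -0.034] w 0.0869 g 0.0
[ 0.8 -0.8  0.4] [0.0014 0.001  0.0028]
```

Close, then turn back +90°.

Call:
drive_tool([
  {"x":0,"y":0,"z":0,"rx":0,"ry":0,"rz":0,"fingers":1},
  {"x":0,"y":0,"z":0,"rx":0,"ry":0,"rz":0,"fingers":1},
  {"x":0,"y":0,"z":0,"rx":0,"ry":0,"rz":0,"fingers":1},
  {"x":0,"y":0,"z":0,"rx":0,"ry":0,"rz":0,"fingers":1},
  {"x":0,"y":0,"z":0,"rx":0,"ry":0,"rz":0,"fingers":1},
], force=16)

```text
time_s: 8.4
tool_pos: [0.5105, -0.1244, 0.0416]
tool_rot: [-180.0, -0.0, 128.1]
force: [-1.7, -1.1, 3.0]
grip_width: 0.0637
grasp_force: 16.0
```

Run:
```python
from h import *
mv((*W["M"],.042,38))
```

```text
t 8.4 pos [ 0.5105 -0.1244  0.0416] rot [-1.7998e+02 -1.0000e-02  1.2815e+02] q [-13.  14.  26. 113.  -8.  54.  56.] F [-1.69 -1.08  3.02] M [-0.249  0.389 -0.02 ] w 0.0637 g 16.0
[ 0.4  0.1 -0.4] [-4.0000e-04  1.0000e-04  1.5734e+00]
```

Call:
drive_tool([
  {"x":0,"y":0,"z":0,"rx":0,"ry":0,"rz":0.15,"fingers":1},
  {"x":0,"y":0,"z":0,"rx":0,"ry":0,"rz":0.3,"fingers":1},
  {"x":0,"y":0,"z":0,"rx":0,"ry":0,"rz":0.45,"fingers":1},
  {"x":0,"y":0,"z":0,"rx":0,"ry":0,"rz":0.6,"fingers":1},
  {"x":0,"y":0,"z":0,"rx":0,"ry":0,"rz":0.75,"fingers":1},
], force=16)

```text
time_s: 9.02
tool_pos: [0.5108, -0.1244, 0.0417]
tool_rot: [180.0, 0.0, 84.9]
force: [-0.5, -0.7, 1.2]
grip_width: 0.0639
grasp_force: 16.0
```

Run:
```python
from h import *
mv((*W["M"],.042,38))
```

```text
t 9.025 pos [ 0.5108 -0.1244  0.0417] rot [179.99   0.    84.9 ] q [-18.  15.  33. 113. -10.  54.  14.] F [-0.45 -0.69  1.18] M [-0.217  0.246  0.038] w 0.0639 g 16.0
[ 0.2 -0.5 -0.3] [ 2.000e-04 -0.000e+00  8.185e-01]
```

Call:
drive_tool([
  {"x":0,"y":0,"z":0,"rx":0,"ry":0,"rz":0.15,"fingers":1},
  {"x":0,"y":0,"z":0,"rx":0,"ry":0,"rz":0.3,"fingers":1},
  {"x":0,"y":0,"z":0,"rx":0,"ry":0,"rz":0.45,"fingers":1},
  {"x":0,"y":0,"z":0,"rx":0,"ry":0,"rz":0.6,"fingers":1},
  {"x":0,"y":0,"z":0,"rx":0,"ry":0,"rz":0.75,"fingers":1},
  {"x":0,"y":0,"z":0,"rx":0,"ry":0,"rz":0.82,"fingers":1},
  {"x":0,"y":0,"z":0,"rx":0,"ry":0,"rz":0.82,"fingers":1},
  {"x":0,"y":0,"z":0,"rx":0,"ry":0,"rz":0.82,"fingers":1},
], force=16)

```text
time_s: 10.02
tool_pos: [0.5111, -0.1245, 0.0417]
tool_rot: [180.0, -0.0, 38.3]
force: [1.4, -1.1, -0.2]
grip_width: 0.0637
grasp_force: 16.0
```

Run:
```python
from h import *
mv((*W["R"],.107,38),(*W["R"],.042,38))
```

```text
t 10.025 pos [ 0.5111 -0.1245  0.0417] rot [ 1.7995e+02 -2.0000e-02  3.8270e+01] q [-25.  16.  40. 114. -13.  54. -30.] F [ 1.38 -1.13 -0.17] M [-0.403  0.012  0.042] w 0.0637 g 16.0
[-71.1  70.  -65.3] [ 0.0009 -0.0004  0.0047]
[-71.1  70.   -0.3] [ 0.0009 -0.0004  0.0047]
```

The middle wheel runs free too (Mz about 0.04 N m). Next is the right wheel.

Call:
drive_tool([
  {"x":0,"y":0,"z":0,"rx":0,"ry":0,"rz":0,"fingers":-1},
  {"x":0,"y":0,"z":0,"rx":0,"ry":0,"rz":0,"fingers":-1},
  {"x":0,"y":0,"z":0,"rx":0,"ry":0,"rz":0,"fingers":-1},
  {"x":0,"y":0,"z":0,"rx":0,"ry":0,"rz":0,"fingers":-1},
  {"x":0,"y":0,"z":-30,"rx":0,"ry":0,"rz":0,"fingers":-1},
  {"x":0,"y":0,"z":-65,"rx":0,"ry":0,"rz":0,"fingers":-1},
  {"x":0,"y":0,"z":-65,"rx":0,"ry":0,"rz":0,"fingers":-1},
  {"x":-40,"y":40,"z":-65,"rx":0,"ry":0,"rz":0,"fingers":-1},
  {"x":-71,"y":70,"z":-65,"rx":0,"ry":0,"rz":0,"fingers":-1},
  {"x":-71,"y":70,"z":-65,"rx":0,"ry":0,"rz":0,"fingers":-1},
  {"x":-71,"y":70,"z":-65,"rx":0,"ry":0,"rz":0,"fingers":-1},
  {"x":-71,"y":70,"z":-35,"rx":0,"ry":0,"rz":0,"fingers":-1},
  {"x":-71,"y":70,"z":-13,"rx":0,"ry":0,"rz":0,"fingers":-1},
  {"x":-71,"y":70,"z":0,"rx":0,"ry":0,"rz":0,"fingers":-1},
  {"x":-71,"y":70,"z":0,"rx":0,"ry":0,"rz":0,"fingers":-1},
  {"x":-71,"y":70,"z":0,"rx":0,"ry":0,"rz":0,"fingers":-1},
  {"x":-71,"y":70,"z":0,"rx":0,"ry":0,"rz":0,"fingers":-1},
])

```text
time_s: 12.15
tool_pos: [0.499, -0.2233, 0.0425]
tool_rot: [179.9, -0.1, 38.2]
force: [0.9, 0.6, -0.4]
grip_width: 0.0874
grasp_force: 0.0
```

Run:
```python
from h import *
mv((*W["R"],.042,38))
```

```text
t 12.15 pos [ 0.499  -0.2233  0.0425] rot [ 1.7993e+02 -8.0000e-02  3.8210e+01] q [-16.  20.  43. 111. -16.  56. -17.] F [ 0.86  0.64 -0.37] M [-0.132  0.124  0.037] w 0.0874 g 0.0
[-0.5 -0.1  0.5] [ 0.0012 -0.0013  0.0037]
```

Call:
drive_tool([
  {"x":0,"y":0,"z":0,"rx":0,"ry":0,"rz":0,"fingers":1},
  {"x":0,"y":0,"z":0,"rx":0,"ry":0,"rz":0,"fingers":1},
  {"x":0,"y":0,"z":0,"rx":0,"ry":0,"rz":0,"fingers":1},
  {"x":0,"y":0,"z":0,"rx":0,"ry":0,"rz":0,"fingers":1},
  {"x":0,"y":0,"z":0,"rx":0,"ry":0,"rz":0,"fingers":1},
  {"x":0,"y":0,"z":0,"rx":0,"ry":0,"rz":-0.1,"fingers":1},
  {"x":0,"y":0,"z":0,"rx":0,"ry":0,"rz":-0.2,"fingers":1},
  {"x":0,"y":0,"z":0,"rx":0,"ry":0,"rz":-0.3,"fingers":1},
  {"x":0,"y":0,"z":0,"rx":0,"ry":0,"rz":-0.45,"fingers":1},
  {"x":0,"y":0,"z":0,"rx":0,"ry":0,"rz":-0.6,"fingers":1},
  {"x":0,"y":0,"z":0,"rx":0,"ry":0,"rz":-0.75,"fingers":1},
], force=18)

```text
time_s: 13.52
tool_pos: [0.4977, -0.223, 0.0416]
tool_rot: [-179.9, -0.0, 81.4]
force: [-2.1, 1.0, 2.5]
grip_width: 0.0636
grasp_force: 18.2
```

Run:
```python
from h import *
mv((*W["R"],.042,128))
```

```text
t 13.525 pos [ 0.4977 -0.223   0.0416] rot [-1.7993e+02 -5.0000e-02  8.1390e+01] q [ -9.  18.  35. 111. -13.  55.  23.] F [-2.13  0.97  2.51] M [ 0.102  0.545 -0.317] w 0.0636 g 18.2
[-0.4  1.  -0.4] [-8.000e-04 -1.300e-03 -8.135e-01]
```

Call:
drive_tool([
  {"x":0,"y":0,"z":0,"rx":0,"ry":0,"rz":-0.15,"fingers":1},
  {"x":0,"y":0,"z":0,"rx":0,"ry":0,"rz":-0.3,"fingers":1},
  {"x":0,"y":0,"z":0,"rx":0,"ry":0,"rz":-0.45,"fingers":1},
  {"x":0,"y":0,"z":0,"rx":0,"ry":0,"rz":-0.6,"fingers":1},
  {"x":0,"y":0,"z":0,"rx":0,"ry":0,"rz":-0.75,"fingers":1},
  {"x":0,"y":0,"z":0,"rx":0,"ry":0,"rz":-0.82,"fingers":1},
  {"x":0,"y":0,"z":0,"rx":0,"ry":0,"rz":-0.82,"fingers":1},
  {"x":0,"y":0,"z":0,"rx":0,"ry":0,"rz":-0.82,"fingers":1},
], force=18)

```text
time_s: 14.52
tool_pos: [0.4964, -0.2234, 0.0416]
tool_rot: [-179.9, -0.2, 128.1]
force: [-4.6, 1.5, 5.0]
grip_width: 0.0638
grasp_force: 18.2
```

Run:
```python
from h import *
mv((*W["R"],.042,128))
```

```text
t 14.525 pos [ 0.4964 -0.2234  0.0416] rot [-1.7989e+02 -1.7000e-01  1.2808e+02] q [ -3.  17.  27. 111.  -9.  55.  67.] F [-4.59  1.46  4.97] M [ 0.053  1.042 -0.21 ] w 0.0638 g 18.2
[-1.4  1.7 -0.4] [-0.0019 -0.003   0.0013]
```

The right wheel binds: Mz is -0.32 N m while turning and -0.21 held. I'll release it, step aside and check that all three turned.

Call:
drive_tool([
  {"x":0,"y":0,"z":0,"rx":0,"ry":0,"rz":0,"fingers":-1},
  {"x":0,"y":0,"z":0,"rx":0,"ry":0,"rz":0,"fingers":-1},
  {"x":0,"y":0,"z":0,"rx":0,"ry":0,"rz":0,"fingers":-1},
  {"x":0,"y":0,"z":0,"rx":0,"ry":0,"rz":0,"fingers":-1},
  {"x":0,"y":0,"z":-30,"rx":0,"ry":0,"rz":0,"fingers":-1},
  {"x":0,"y":0,"z":-70,"rx":0,"ry":0,"rz":0,"fingers":-1},
  {"x":-30,"y":40,"z":-110,"rx":0,"ry":0,"rz":0.15,"fingers":-1},
  {"x":-60,"y":75,"z":-110,"rx":0,"ry":0,"rz":0.3,"fingers":-1},
  {"x":-95,"y":120,"z":-110,"rx":0,"ry":0,"rz":0.45,"fingers":-1},
  {"x":-95,"y":120,"z":-110,"rx":0,"ry":0,"rz":0.6,"fingers":-1},
  {"x":-95,"y":120,"z":-110,"rx":0,"ry":0,"rz":0.77,"fingers":-1},
  {"x":-95,"y":120,"z":-110,"rx":0,"ry":0,"rz":0.77,"fingers":-1},
  {"x":-95,"y":120,"z":-110,"rx":0,"ry":0,"rz":0.77,"fingers":-1},
])

```text
time_s: 16.15
tool_pos: [0.6513, -0.2235, 0.1515]
tool_rot: [180.0, -0.0, 84.2]
force: [0.2, -0.4, 0.4]
grip_width: 0.0871
grasp_force: 0.0
```

Run:
```python
from h import *
import pickle
d=pickle.load(open("c0.pkl","rb"))
n={k:vision.read_camera(k) for k in("top","side")}
pickle.dump(n,open("c1.pkl","wb"))
T=[np.vstack([cv2.resize(x["top"]["image"][205:265,270:410],(420,180),interpolation=cv2.INTER_CUBIC)]) for x in(d,n)]
S=[cv2.resize(x["side"]["image"][215:380,195:295],(360,594),interpolation=cv2.INTER_CUBIC) for x in(d,n)]
cv2.imwrite("pics/s2.png",np.hstack(S)[:,:,::-1])
# rectified hub views, 80mm square about each wheel, at z=.057, avg of cams before/after
rows=[]
for x in(d,n):
  for cam in("side","top"):
    r=[]
    for w in"LMR":
        g=np.linspace(-.035,.035,130)
        m=np.array([[proj(x[cam],(W[w][0]-a,W[w][1]-b,.054)) for b in g] for a in g],np.float32)
        r.append(cv2.convertScaleAbs(cv2.remap(x[cam]["image"],m[...,0],m[...,1],cv2.INTER_CUBIC),alpha=1.4))
    rows.append(np.hstack(r))
cv2.imwrite("pics/hub.png",np.vstack(rows)[:,:,::-1])
mv((*W["R"],.107,83.3),(*W["R"],.042,83.3))
```

```text
t 16.25 pos [ 0.6513 -0.2236  0.1518] rot [ 1.7998e+02 -2.0000e-02  8.4140e+01] q [ -7.  28.  33.  84. -16.  73.  22.] F [ 0.06 -0.17 -0.93] M [-0.105  0.014  0.002] w 0.0866 g 0.0
[ -15.5 -151.9   44.7] [ 0.0004 -0.0004  0.0147]
[ -15.5 -151.9  109.7] [ 0.0004 -0.0004  0.0147]
```

View pics/hub.png

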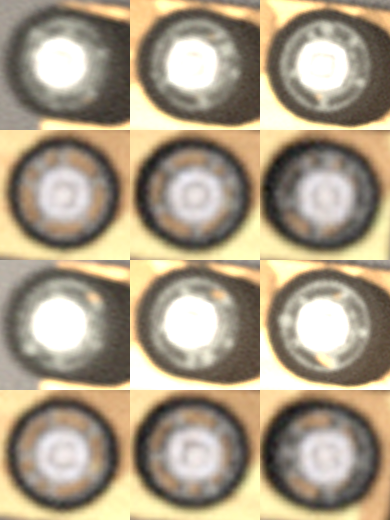

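View pics/s2.png

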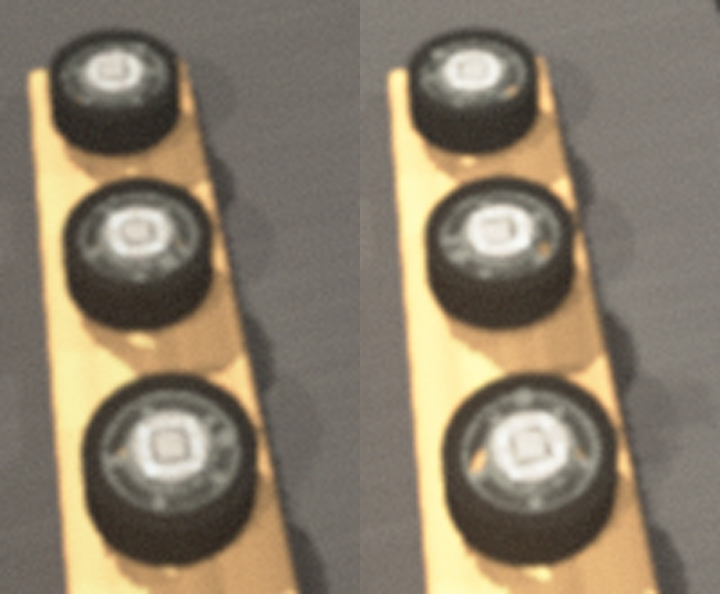

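The hub patterns have changed on all three wheels, and they all still sit on their posts. The felt torque of 0.3 N m is below the slip limit of about 0.55 N m at 18 N, so the grip held. Now I'll pick up the right wheel.

Call:
drive_tool([
  {"x":-5,"y":-50,"z":15,"rx":0,"ry":0,"rz":0.015,"fingers":-1},
  {"x":-10,"y":-100,"z":30,"rx":0,"ry":0,"rz":0.015,"fingers":-1},
  {"x":-15.5,"y":-140,"z":40,"rx":0,"ry":0,"rz":0.015,"fingers":-1},
  {"x":-15.5,"y":-152,"z":45,"rx":0,"ry":0,"rz":0.015,"fingers":-1},
  {"x":-15.5,"y":-152,"z":45,"rx":0,"ry":0,"rz":0.015,"fingers":-1},
  {"x":-15.5,"y":-152,"z":45,"rx":0,"ry":0,"rz":0.015,"fingers":-1},
  {"x":-15.5,"y":-152,"z":45,"rx":0,"ry":0,"rz":0.015,"fingers":-1},
  {"x":-15.5,"y":-152,"z":75,"rx":0,"ry":0,"rz":0.015,"fingers":-1},
  {"x":-15.5,"y":-152,"z":97,"rx":0,"ry":0,"rz":0.015,"fingers":-1},
  {"x":-15.5,"y":-152,"z":110,"rx":0,"ry":0,"rz":0.015,"fingers":-1},
  {"x":-15.5,"y":-152,"z":110,"rx":0,"ry":0,"rz":0.015,"fingers":-1},
  {"x":-15.5,"y":-152,"z":110,"rx":0,"ry":0,"rz":0.015,"fingers":-1},
  {"x":-15.5,"y":-152,"z":110,"rx":0,"ry":0,"rz":0.015,"fingers":-1},
], force=18)

```text
time_s: 17.88
tool_pos: [0.4993, -0.2236, 0.0425]
tool_rot: [179.9, 0.0, 83.2]
force: [0.2, 0.7, -0.1]
grip_width: 0.0872
grasp_force: 0.0
```

Run:
```python
from h import *
mv((*W["R"],.042,83.3))
```

```text
t 17.875 pos [ 0.4993 -0.2236  0.0425] rot [179.9    0.    83.18] q [ -9.  18.  35. 111. -13.  55.  25.] F [ 0.2   0.71 -0.05] M [-0.069  0.008 -0.023] w 0.0872 g 0.0
[-0.  -0.7  0.5] [ 0.0018  0.0001 -0.002 ]
```

Close and lift straight up slowly.

Call:
drive_tool([
  {"x":0,"y":0,"z":0,"rx":0,"ry":0,"rz":0,"fingers":1},
  {"x":0,"y":0,"z":0,"rx":0,"ry":0,"rz":0,"fingers":1},
  {"x":0,"y":0,"z":0,"rx":0,"ry":0,"rz":0,"fingers":1},
  {"x":0,"y":0,"z":0,"rx":0,"ry":0,"rz":0,"fingers":1},
  {"x":0,"y":0,"z":0,"rx":0,"ry":0,"rz":0,"fingers":1},
  {"x":0,"y":0,"z":-5,"rx":0,"ry":0,"rz":0,"fingers":1},
  {"x":0,"y":0,"z":-10,"rx":0,"ry":0,"rz":0,"fingers":1},
  {"x":0,"y":0,"z":-15,"rx":0,"ry":0,"rz":0,"fingers":1},
  {"x":0,"y":0,"z":-20,"rx":0,"ry":0,"rz":0,"fingers":1},
  {"x":0,"y":0,"z":-26,"rx":0,"ry":0,"rz":0,"fingers":1},
  {"x":0,"y":0,"z":-32,"rx":0,"ry":0,"rz":0,"fingers":1},
  {"x":0,"y":0,"z":-40,"rx":0,"ry":0,"rz":0,"fingers":1},
  {"x":0,"y":0,"z":-60,"rx":0,"ry":0,"rz":0,"fingers":1},
  {"x":0,"y":0,"z":-80,"rx":0,"ry":0,"rz":0,"fingers":1},
  {"x":0,"y":0,"z":-100,"rx":0,"ry":0,"rz":0,"fingers":1},
  {"x":0,"y":0,"z":-100,"rx":0,"ry":0,"rz":0,"fingers":1},
  {"x":0,"y":0,"z":-100,"rx":0,"ry":0,"rz":0,"fingers":1},
], force=19)

```text
time_s: 20.0
tool_pos: [0.4986, -0.2232, 0.1414]
tool_rot: [180.0, -0.0, 83.2]
force: [-1.5, -0.2, -1.9]
grip_width: 0.0635
grasp_force: 19.0
```

Run:
```python
from h import *
mv((.505,.02,.15,83.3),(*W["C"],.15,83.3),(*W["C"],.016,83.3))
```

```text
t 20.0 pos [ 0.4986 -0.2232  0.1414] rot [ 1.7998e+02 -1.0000e-02  8.3190e+01] q [-12.  11.  37. 106.  -7.  66.  21.] F [-1.51 -0.17 -1.91] M [-0.186  0.058  0.009] w 0.0635 g 19.0
[242.2 -22.5  -8.6] [ 0.0003 -0.0002 -0.0019]
[467.8 -98.7  -8.6] [ 0.0003 -0.0002 -0.0019]
[467.7 -98.8 125.4] [ 0.0003 -0.0002 -0.0019]
```

Call:
drive_tool([
  {"x":15,"y":-1,"z":-8,"rx":0,"ry":0,"rz":0,"fingers":1},
  {"x":40,"y":-4,"z":-8,"rx":0,"ry":0,"rz":0,"fingers":1},
  {"x":80,"y":-8,"z":-8,"rx":0,"ry":0,"rz":0,"fingers":1},
  {"x":120,"y":-12,"z":-8,"rx":0,"ry":0,"rz":0,"fingers":1},
  {"x":160,"y":-16,"z":-8,"rx":0,"ry":0,"rz":0,"fingers":1},
  {"x":200,"y":-20,"z":-8,"rx":0,"ry":0,"rz":0,"fingers":1},
  {"x":240,"y":-26,"z":-8,"rx":0,"ry":0,"rz":0,"fingers":1},
  {"x":280,"y":-38,"z":-8,"rx":0,"ry":0,"rz":0,"fingers":1},
  {"x":320,"y":-50,"z":-8,"rx":0,"ry":0,"rz":0,"fingers":1},
  {"x":360,"y":-63,"z":-8,"rx":0,"ry":0,"rz":0,"fingers":1},
  {"x":400,"y":-76,"z":-8,"rx":0,"ry":0,"rz":0,"fingers":1},
  {"x":435,"y":-88,"z":-8,"rx":0,"ry":0,"rz":0,"fingers":1},
  {"x":458,"y":-96,"z":-8,"rx":0,"ry":0,"rz":0,"fingers":1},
  {"x":468,"y":-99,"z":-8,"rx":0,"ry":0,"rz":0,"fingers":1},
  {"x":468,"y":-99,"z":-8,"rx":0,"ry":0,"rz":0,"fingers":1},
  {"x":468,"y":-99,"z":-8,"rx":0,"ry":0,"rz":0,"fingers":1},
], force=19)

```text
time_s: 22.0
tool_pos: [0.4563, 0.2516, 0.1493]
tool_rot: [-180.0, 0.0, 83.1]
force: [-0.4, -0.8, -1.0]
grip_width: 0.0632
grasp_force: 19.0
```

Run:
```python
from h import *
c=vision.read_camera("side"); save(c["image"],"pics/s3.png",60,80,300,260,3)
mv((*W["C"],.15,83.3),(*W["C"],.017,83.3))
```

```text
t 22.05 pos [0.4563 0.2516 0.1494] rot [1.800e+02 3.000e-02 8.306e+01] q [-44.   6.  13. 108.  -1.  66. -37.] F [ 0.89  0.38 -1.75] M [-0.065  0.005 -0.003] w 0.0641 g 19.0
[ 1.3 -0.5 -0.6] [ 0.0001  0.0005 -0.0042]
[  1.4  -0.5 132.4] [ 0.0001  0.0005 -0.0042]
```

View pics/s3.png

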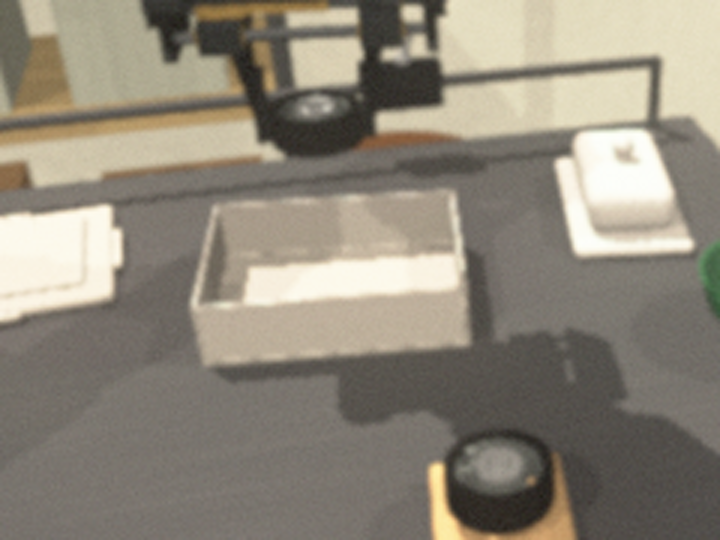

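The wheel is level in the fingers at (318,120). The container's rim runs from (195,305) to (467,290) and it is clear.

Call:
drive_tool([
  {"x":1,"y":0,"z":10,"rx":0,"ry":0,"rz":0,"fingers":1},
  {"x":1,"y":0,"z":35,"rx":0,"ry":0,"rz":0,"fingers":1},
  {"x":1,"y":0,"z":60,"rx":0,"ry":0,"rz":0,"fingers":1},
  {"x":1,"y":0,"z":85,"rx":0,"ry":0,"rz":0,"fingers":1},
  {"x":1,"y":0,"z":105,"rx":0,"ry":0,"rz":0,"fingers":1},
  {"x":1,"y":0,"z":118,"rx":0,"ry":0,"rz":0,"fingers":1},
  {"x":1,"y":0,"z":125,"rx":0,"ry":0,"rz":0,"fingers":1},
  {"x":1,"y":0,"z":129,"rx":0,"ry":0,"rz":0,"fingers":1},
  {"x":1,"y":0,"z":130,"rx":0,"ry":0,"rz":0,"fingers":1},
  {"x":1,"y":0,"z":130,"rx":0,"ry":0,"rz":0,"fingers":1},
  {"x":1,"y":0,"z":130,"rx":0,"ry":0,"rz":0,"fingers":1},
], force=19)

```text
time_s: 23.42
tool_pos: [0.4562, 0.2544, 0.02]
tool_rot: [180.0, -0.0, 83.2]
force: [0.9, 0.1, -1.7]
grip_width: 0.0635
grasp_force: 19.0
```

Call:
drive_tool([
  {"x":0,"y":0,"z":1,"rx":0,"ry":0,"rz":0,"fingers":1},
  {"x":0,"y":0,"z":2,"rx":0,"ry":0,"rz":0,"fingers":1},
  {"x":0,"y":0,"z":2.5,"rx":0,"ry":0,"rz":0,"fingers":1},
  {"x":0,"y":0,"z":2.5,"rx":0,"ry":0,"rz":0,"fingers":1},
], force=19)

```text
time_s: 23.92
tool_pos: [0.4559, 0.2541, 0.017]
tool_rot: [-180.0, 0.0, 83.2]
force: [-0.0, 0.1, -2.4]
grip_width: 0.0634
grasp_force: 19.0
```

Call:
drive_tool([
  {"x":0,"y":0,"z":1,"rx":0,"ry":0,"rz":0,"fingers":1},
  {"x":0,"y":0,"z":1,"rx":0,"ry":0,"rz":0,"fingers":1},
  {"x":0,"y":0,"z":1,"rx":0,"ry":0,"rz":0,"fingers":-1},
  {"x":0,"y":0,"z":1,"rx":0,"ry":0,"rz":0,"fingers":-1},
  {"x":0,"y":0,"z":1,"rx":0,"ry":0,"rz":0,"fingers":-1},
  {"x":0,"y":0,"z":1,"rx":0,"ry":0,"rz":0,"fingers":-1},
  {"x":0,"y":0,"z":-10,"rx":0,"ry":0,"rz":0,"fingers":-1},
  {"x":0,"y":0,"z":-40,"rx":0,"ry":0,"rz":0,"fingers":-1},
  {"x":0,"y":0,"z":-80,"rx":0,"ry":0,"rz":0,"fingers":-1},
  {"x":0,"y":0,"z":-130,"rx":0,"ry":0,"rz":0,"fingers":-1},
  {"x":0,"y":0,"z":-180,"rx":0,"ry":0,"rz":0,"fingers":-1},
  {"x":0,"y":0,"z":-220,"rx":0,"ry":0,"rz":0,"fingers":-1},
  {"x":0,"y":0,"z":-220,"rx":0,"ry":0,"rz":0,"fingers":-1},
  {"x":0,"y":0,"z":-220,"rx":0,"ry":0,"rz":0,"fingers":-1},
])

```text
time_s: 25.68
tool_pos: [0.4556, 0.2539, 0.237]
tool_rot: [-180.0, -0.0, 83.2]
force: [-0.2, -0.3, -0.5]
grip_width: 0.087
grasp_force: 0.0
```

Run:
```python
from h import *
c=vision.read_camera("side"); save(c["image"],"pics/s4.png",60,80,320,384,1.9)
mv()
```

```text
t 25.725 pos [0.4553 0.2537 0.2362] rot [-1.7993e+02  6.0000e-02  8.3180e+01] q [-45.   2.  13. 101.  -1.  77. -38.] F [ 0.53 -0.67 -0.23] M [-0.093  0.09  -0.004] w 0.0871 g 0.0
```

View pics/s4.png

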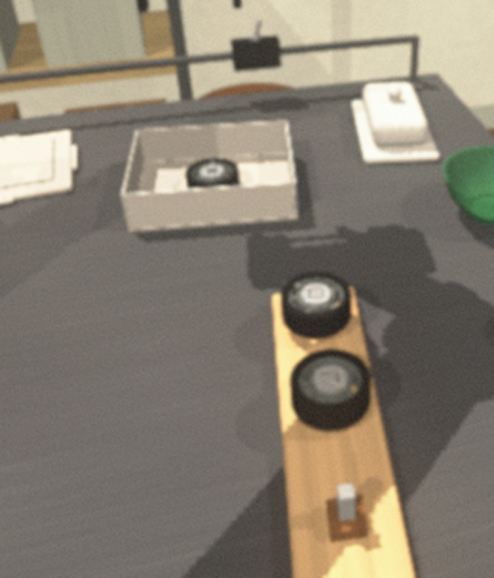

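The binding wheel lies flat in the container at (212,172). The two free wheels are still seated at (316,300) and (330,385), and the right post at (345,505) is bare.

```bash
python3 -c "
from h import *
print(workorder.sign_off())"
```

```text
the job is handed in; nothing more can be done
None
```

The job is handed in: I turned all three wheels about 90°, and the right one binds (about 0.3 N m), so it now lies flat in the white container while the left and middle wheels stay seated on their posts.

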